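# Switch off the fan tester and pop its touch-latch lid ajar

### The job

Make the fan tester safe to look into: with a fingertip push the toggle on the red switch plate right over to its white-dot (off) side, and only then press down on the white spot of the yellow lid until its push-to-open catch lets go, and take the finger away so that the spring lifts the lid ajar. Leave the lid ajar as the spring sets it and the grey-lidded box shut, and do not pick up or shift anything else on the table.

Things in the scene. Friction and masses are not known exactly. Their poses are not given: they have to be found in the camera images.
- switch: white surface-mounted switch box with red plate, fixed to the table: 92 x 92 mm, plate top 45 mm high; origin at the centre of its underside. Its x axis runs from the ON side to the OFF side; the OFF side bears a small white dot 32 mm from the middle of the plate. The toggle's pivot is in the middle of the plate top
- toggle (a joint): angle of the red toggle in rad: 0 fully ON (leaning away from the white dot, towards the robot), 0.45 upright, 0.9 fully OFF (leaning towards the dot). It moves stiffly (about 1.5 N at its tip) and stays where it is left
- toggle_tip (a point): tip of the red toggle, a round stick 11 mm thick that stands 33 mm long from its pivot; ON, the tip is about 14 mm to the ON side of the pivot and 75 mm above the table
- tester: the fan tester: black plastic box fixed to the table, 150 mm (x, front to back) by 116 (y) by 68 high, origin at the centre of its underside, x axis pointing from its front (latch side, facing the robot) to its hinge side. Its yellow lid (138 x 104 x 8 mm) lies in the top, hinged along the far (+x) edge
- tester_lid (a joint): angle of the yellow lid in rad: 0 shut and latched, positive opens upward about the hinge (box frame x = +70, z = 68 mm). Pressed to about -0.035 (4 mm down at the pad, 4 to 8 N) the catch under its front edge lets go; it stops at -0.06 (6.5 mm). When the finger lifts, a light spring raises it to about 0.45 (pad 50 mm higher) and holds it there. Once freed, the catch does not hold again
- tester_pad (a point): centre of the white round spot, 26 mm across, on the top of the yellow lid, 28 mm behind the lid's front edge: the place to press. Shut, it is 76 mm above the table; it moves with the lid
- spares: the spares box: black plastic box fixed to the table, 150 mm (x, front to back) by 116 (y) by 68 high, origin at the centre of its underside, x axis pointing from its front (latch side, facing the robot) to its hinge side. Its grey lid (138 x 104 x 8 mm) lies in the top, hinged along the far (+x) edge. Same size and catch as the tester; to be left shut
- spares_lid (a joint): angle of the grey lid of spares in rad, with the same catch as the yellow one: 0 shut, positive opens upward
- gearbox: loose white plastic oscillation gearbox, 80 x 70 x 62 mm high, origin at the centre of its underside; a bystander
- screwdriver: loose wooden-handled screwdriver, 200 mm long, about 30 mm thick, lying on the table along its own x axis; a bystander
- bowl: loose stainless steel bowl, 150 mm across, 55 mm high, origin at the centre of its underside; a bystander
- jar: loose clear plastic jar with blue twist lid, 70 mm across, 95 mm high, origin at the centre of its underside; a bystander
- fan_hub: loose blue plastic fan hub cap, 84 mm across, 34 mm high, origin at the centre of its underside; a bystander
- bearing: loose steel bearing ring, 40 mm across, 14 mm high, origin at the centre of its underside; a bystander

How it is judged:
By the outcome, as a careful person would: the job done as asked, in the order asked, and still so for the second after the job is handed in, with the robot touching nothing.
It also fails if it takes over 40 s, if anything falls off the work surface, if the arm or the gripper's body presses on something with over 40 N, if the wrist force passes 120 N, or if a joint passes its speed limit or range.

### The arm

A 7-joint arm with a two-finger parallel gripper is mounted at the origin on the work surface. World frame = base frame: x ahead of the robot, y to its left, z up, the work surface at z = 0. Lengths are in mm, angles in rad, forces in N, time in s.
With the tool pointing down it reaches from about 350 to 775 mm from the base axis. Payload 3.1 kg.
Tool frame: the origin (TCP) lies between the finger pads; the fingertips stand 17 mm ahead of it and the grasp point (between the pads) lies 2 mm behind it; z points along the fingers, y is the line along which they close (so a half turn about z gives the same grasp; the last joint's range is limited). The gripper opens to 85 mm and grips with 20 to 120 N. Pads are 22 mm wide; open, the fingers measure 114 mm over their backs; the gripper's body (76 mm by 85 mm) begins 54 mm behind the grasp point. The pads swing forward as they close: fully open they stand 13 mm farther back than shut.
Start: joints at [1.169, 0.311, 0.014, 1.512, -0.004, 1.319, -0.027], TCP at [193.681, -514.786, 248.304] pointing down, gripper open.
Joint ranges: [-2.7, 2.7], [-0.3, 1.91], [-1.27, 1.3], [0.12, 2.57], [-1.44, 4.58], [0.2, 2.03], [-3.05, 3.05]. Speed limits (rad/s): [2.79, 2.79, 3.14, 3.14, 3.14, 3.14, 3.14].

### API

Orientations are given as a unit quaternion [x, y, z, w].
In Python, from cell import env, get_image, get_calibration gives the robot as it stands. The module is installed in compiled form; this text tells all that it offers.
- The arm moves only by the tool move_arm, never from a script. Its argument "series" is a list of rows, each a list of 4 numbers: the shift along the tool's x, y, z in mm, then the turn about the tool's z in rad. A call has 1 to 5 rows; each row shifts and turns the commanded pose from where the row before left it, along the tool's axes as they then stand; what a row does not reach is not made up. A row lasts 1/12 s, in which the tool goes at most 41.7 mm and 7.16 degrees, less where a joint would pass 70% of its speed; a pose out of reach is approached as far as the arm can. A call is refused whole if a number of a shift passes 41.7 or a number of a turn 0.125, either way. A call with a gripper value outside its range is refused whole. "hand" is the finger opening in mm, from 0 to 85.4, set as the call begins (left out, the last holds). The fingers move at their own pace and stop on an object; "grip_force" is the grip in N (left out, the last holds). Time passes only in rows, so rows that do not move let the fingers close. It gives the time, the measured TCP pose, the force, the opening and the grip force at its end, in the units of the state.
- env.read_state(): the state, without advancing time (a new reading comes with each control period).
- get_image(name): name is "side" or "top" or "wrist"; returns (picture, depth): 480x640x3 uint8, red, green, blue; 480x640 float32, mm along the optical axis (not along the pixel's ray), 0 where there is no reading.
- get_calibration(name): a dict with "fx", "fy", "cx", "cy" (pixels), "R" (3x3) and "t" (3): a world point X has camera coordinates R X + t. Camera axes: x right, y down, z forward; pixel columns grow to the right and rows downward; lengths in mm; the calibration is good to about 2 mm. A picture is of the moment at which its call begins: read the wrist's pose just before it. get_calibration takes no time and is no camera call; for the wrist camera it gives the pose at the moment of the call.
- env.finish_job(): hands the job in; it is judged then, once.
The state is a dict: "time_s": time; "qpos": joint angles; "dq": joint speeds; "effort": joint torques, N m; "tool_pos": TCP position; "eef_rot": TCP orientation; "wrist_force": force on the tool from outside, world axes, zero at the start; "ft_torque": the same for the moment, N m; "gripper_width": finger opening in mm; "finger_force": force on a finger pad.
Only numpy, scipy, OpenCV 4.12 (cv2) and the standard library are available. Lean on these libraries where they do the work, as an engineer would, in place of code of your own. Each camera call takes 0.05 s, during which the arm holds its last target. There are 200 camera calls.

## Working session

There is one attempt and no reset: what is moved stays moved. The work goes in short steps, Python scripts to look and compute and a tool call to move; the robot and the scene stay as the last step left them, time stands still between calls to the robot, and variables do not carry over. Pictures are saved under pics/ and viewed, at most 10 in all, crops included, and the job is handed in when it is done.

Besides the shell and the picture viewer there is one more tool, called after "Request:" as name(argument=value, ...) on one line, values as JSON. move_arm: Moves the arm, as the interface text tells. Its arguments: {"type":"object","properties":{"series":{"type":"array"},"hand":{"type":"number"},"grip_force":{"type":"number"}},"required":["series"]}

```bash
mkdir -p pics; cat > h.py <<'E'
import numpy as np, cv2
from cell import env,get_image,get_calibration
def pts(d,c):
    v,u=np.indices(d.shape); P=np.stack([(u-c['cx'])/c['fx']*d,(v-c['cy'])/c['fy']*d,d],-1)
    return (P-np.array(c['t']))@np.array(c['R'])
E
python3 - <<'E'
from h import *
s=env.read_state();print({k:np.round(s[k],3).tolist() for k in s})
for n in('top','side'):
    c=get_calibration(n);im,d=get_image(n);cv2.imwrite(f'pics/{n}.png',im[...,::-1]);np.savez(f'{n}.npz',im=im,d=d)
    print(n,np.round(-np.array(c['R']).T@np.array(c['t'])),np.round(c['R'],2).tolist())
    P=pts(d,c);hsv=cv2.cvtColor(im,cv2.COLOR_RGB2HSV);h,S,V=[hsv[...,i].astype(int) for i in range(3)]
    for nm,m in(('yel',(h>20)&(h<35)&(S>130)&(V>90)),('red',((h<8)|(h>172))&(S>130)&(V>70))):
        k,l,st,ce=cv2.connectedComponentsWithStats(m.astype('uint8'))
        for i in range(1,k):
            if st[i,4]>60:
                q=P[(l==i)&(d>0)];print(nm,st[i].tolist(),np.round(np.median(q,0)),np.round(np.percentile(q,[2,98],0)).tolist())
E
```

```text
{'time_s': 0.0, 'qpos': [1.169, 0.312, 0.014, 1.513, -0.004, 1.319, -0.027], 'dq': [-0.0, 0.001, 0.001, 0.001, 0.001, -0.001, -0.001], 'effort': [0.0, -37.991, 0.146, -23.059, 0.012, 0.014, 0.0], 'tool_pos': [193.407, -514.117, 247.211], 'eef_rot': [0.984, 0.179, -0.0, -0.001], 'wrist_force': [0.432, -0.195, -0.599], 'ft_torque': [-0.015, -0.031, -0.011], 'finger_force': 0.0, 'gripper_width': 85.108}
top [ 309.   25. 1287.] [[0.06, -1.0, -0.0], [-0.97, -0.05, -0.22], [0.22, 0.02, -0.98]]
yel [19, 98, 37, 27, 281] [830. 664.  77.] [[822.0, 653.0, 38.0], [854.0, 686.0, 117.0]]
yel [187, 210, 54, 70, 3329] [569. 272.  75.] [[501.0, 219.0, 69.0], [635.0, 324.0, 80.0]]
red [431, 249, 56, 54, 1876] [ 535. -234.   45.] [[489.0, -284.0, 2.0], [586.0, -185.0, 56.0]]
red [0, 355, 18, 91, 891] [261. 666.  27.] [[164.0, 663.0, 3.0], [323.0, 669.0, 65.0]]
side [-68. 661. 830.] [[-0.72, -0.69, 0.0], [-0.45, 0.47, -0.76], [0.53, -0.55, -0.65]]
yel [168, 272, 96, 70, 3379] [566. 278.  77.] [[499.0, 220.0, 72.0], [634.0, 326.0, 79.0]]
red [378, 187, 51, 33, 1007] [ 531. -228.   45.] [[487.0, -279.0, 41.0], [585.0, -182.0, 68.0]]
```

```bash
python3 - <<'E'
import cv2
t=cv2.imread('pics/top.png');s=cv2.imread('pics/side.png')
a=cv2.resize(t[100:400,130:530],(800,600),interpolation=cv2.INTER_CUBIC);cv2.imwrite('pics/topc.png',a)
b=cv2.resize(s[120:360,130:450],(800,600),interpolation=cv2.INTER_CUBIC);cv2.imwrite('pics/sidec.png',b)
E
```

```text
(no output)
```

View pics/topc.png

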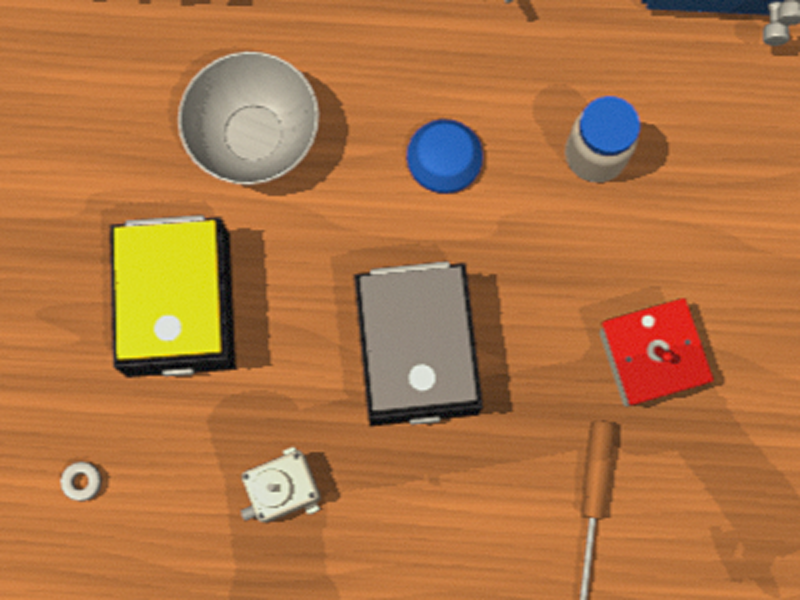

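View pics/sidec.png

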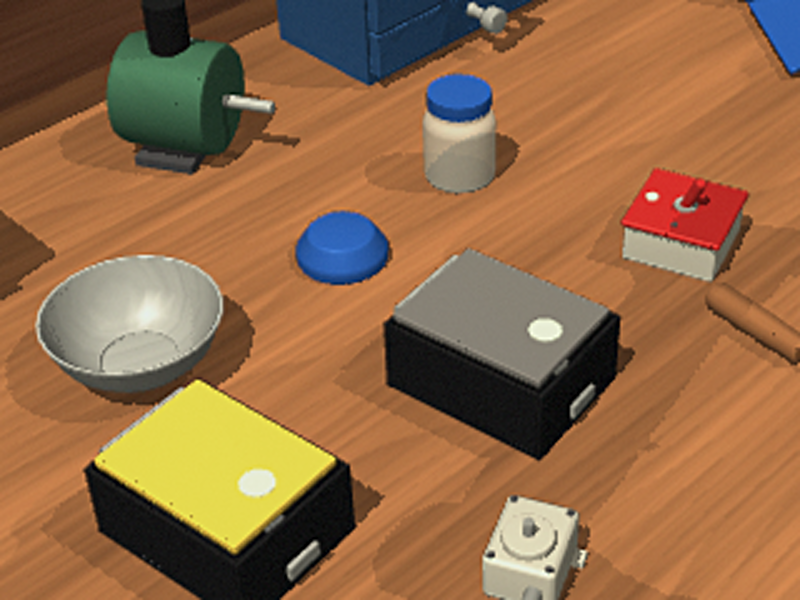

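The top crop shows the yellow lid's pad at about (168,328), the white dot at (648,321), the pivot at (657,350) and the toggle tip at (672,356), leaning towards the robot. In the side crop the pad is at (257,482) and the dot at (652,197).

```bash
python3 - <<'E'
from h import *
def ray(n,u,v,z):
    c=get_calibration(n);R=np.array(c['R']);o=-R.T@np.array(c['t']);w=R.T@np.array([(u-c['cx'])/c['fx'],(v-c['cy'])/c['fy'],1]);return o+w*(z-o[2])/w[2]
for n,dot,pad in(('top',(454,260.5),(214,264)),('side',(390.8,198.8),(232.8,312.8))):
    z=np.load(n+'.npz');hsv=cv2.cvtColor(z['im'],cv2.COLOR_RGB2HSV).astype(int)
    def blob(p,zz):
        u0,v0=map(int,np.round(p));w=8
        s=hsv[v0-w:v0+w+1,u0-w:u0+w+1];m=((s[...,1]<60)&(s[...,2]>150)).astype('uint8')
        k,l,st,ce=cv2.connectedComponentsWithStats(m);i=l[w,w]
        x=ce[i]+[u0-w,v0-w];print(n,i,st[i].tolist(),x.round(1),ray(n,*x,zz).round(1))
    blob(dot,45);blob(pad,76)
    P=pts(z['d'],get_calibration(n))
    red=((hsv[...,0]<8)|(hsv[...,0]>172))&(hsv[...,1]>130)&(P[...,0]>450)&(P[...,0]<630)&(abs(P[...,1]+234)<70)
    pl=red&(abs(P[...,2]-45)<6)
    vs,us=np.nonzero(pl);X=np.array([ray(n,u,v,45)[:2] for u,v in zip(us,vs)])
    print('plate',cv2.minAreaRect(X.astype('float32')))
    t=P[red&(P[...,2]>54)];print('tog',len(t),t.mean(0).round(1) if len(t) else '', t[t[:,2].argsort()[-6:]].round() if len(t) else'')
P=pts(np.load('top.npz')['d'],get_calibration('top'))
for n,c,r in(('jar',(434,164),6),('drv',(428,330),3)):print(n,np.median(P[c[1]-r:c[1]+r,c[0]-r:c[0]+r].reshape(-1,3),0).round())
E
```

```text
top 1 [5, 6, 6, 5, 26] [453.5 260. ] [ 568.  -222.8   45. ]
top 1 [1, 2, 13, 12, 127] [213.3 263.6] [527.8 266.1  76. ]
plate ((536.7272338867188, -232.49325561523438), (91.22681427001953, 90.8927230834961), 19.31590461730957)
tog 40 [ 529.6 -234.1   69.1] [[ 524. -234.   76.]
 [ 526. -238.   76.]
 [ 524. -238.   76.]
 [ 528. -236.   77.]
 [ 528. -237.   78.]
 [ 525. -239.   80.]]
side 1 [6, 6, 4, 3, 11] [390.4 197.9] [ 569.  -223.2   45. ]
side 1 [1, 3, 14, 11, 119] [232.4 312.6] [529.1 266.1  76. ]
plate ((536.0692138671875, -229.7023468017578), (91.67902374267578, 96.38764953613281), 19.399873733520508)
tog 48 [ 529.1 -232.4   66.6] [[ 528. -231.   75.]
 [ 530. -233.   75.]
 [ 525. -237.   76.]
 [ 530. -237.   76.]
 [ 528. -233.   77.]
 [ 527. -235.   79.]]
jar [ 758. -170.   95.]
drv [ 424. -175.   24.]
```

Request:
move_arm(series=[[38, -14.5, 0, 0], [38, -14.5, 0, 0], [38, -14.5, 0, 0], [38, -14.5, 0, 0], [38, -14.5, 0, 0]], hand=0)

```text
time_s: 0.52
tool_pos: [346.8, -378.4, 247.9]
eef_rot: [0.984, 0.179, -0.0, -0.0]
wrist_force: [0.7, -0.6, -0.5]
gripper_width: 25.6
finger_force: 0.0
```

Request:
move_arm(series=[[38, -14.5, 0, 0], [38, -14.5, 0, 0], [38, -14.5, 0, 0], [38, -14.5, 0, 0], [38, -14.5, 0, 0.04]])

```text
time_s: 0.93
tool_pos: [499.1, -243.7, 247.9]
eef_rot: [0.987, 0.159, -0.0, -0.0]
wrist_force: [-0.5, -1.1, -0.0]
gripper_width: 0.1
finger_force: 0.0
```

Request:
move_arm(series=[[0, 0, 30, 0], [0, 0, 35, 0], [0, 0, 35, 0], [0, 0, 10, 0], [0, 0, 0, 0]])

```text
time_s: 1.35
tool_pos: [495.2, -244.1, 134.5]
eef_rot: [0.987, 0.159, -0.004, -0.003]
wrist_force: [0.6, -0.1, 0.9]
gripper_width: -0.0
finger_force: 0.0
```

```bash
python3 - <<'E'
from h import *
im,d=get_image('side');w,_=get_image('wrist');s=env.read_state();print(s['tool_pos'],s['eef_rot'])
a=cv2.resize(im[100:280,300:480],(600,600));cv2.imwrite('pics/a1.png',np.hstack([a[:,100:500],cv2.resize(w,(400,300))[[*range(300),*range(300)]]])[...,::-1])
E
```

```text
[ 498.86538896 -245.74419288  139.29453394] [9.87277723e-01 1.59004035e-01 5.53276120e-04 3.28136724e-04]
```

View pics/a1.png

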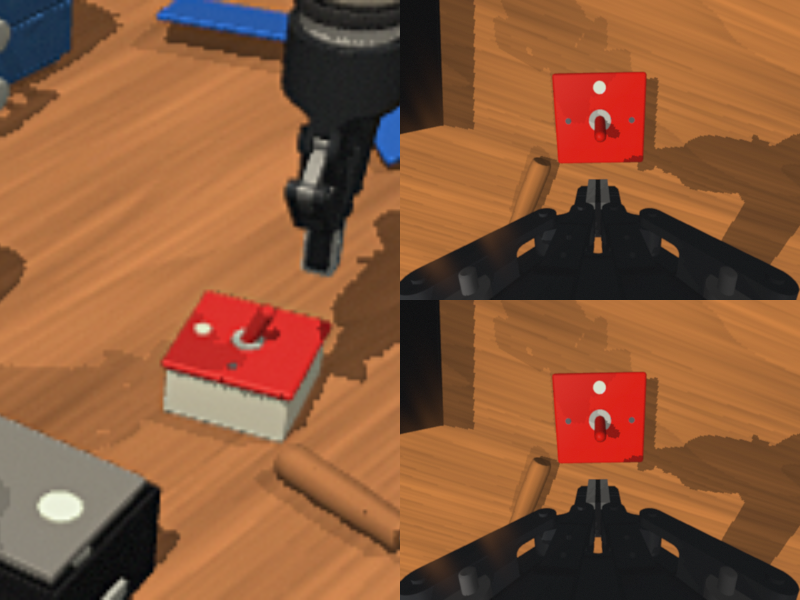

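The picture shows the closed fingers in line with the toggle and the dot (wrist view, all near column 599), over the ON side of the plate. Next I lower the finger, then push.

Request:
move_arm(series=[[0, 0, 25, 0], [0, 0, 25, 0], [0, 0, 13, 0], [0, 0, 0, 0], [0, 0, 0, 0]])

```text
time_s: 1.87
tool_pos: [499.6, -246.1, 77.2]
eef_rot: [0.987, 0.159, 0.001, 0.001]
wrist_force: [1.0, -0.3, 0.1]
gripper_width: 0.2
finger_force: 0.0
```

Request:
move_arm(series=[[6, 0, 0, 0], [6, 0, 0, 0], [6, 0, 0, 0], [0, 0, 0, 0]])

```text
time_s: 2.2
tool_pos: [517.5, -239.6, 76.7]
eef_rot: [0.987, 0.16, 0.001, 0.001]
wrist_force: [0.1, 0.3, 0.9]
gripper_width: -0.1
finger_force: 0.2
```

Request:
move_arm(series=[[4, 0, 0, 0], [4, 0, 0, 0], [4, 0, 0, 0], [0, 0, 0, 0]])

```text
time_s: 2.53
tool_pos: [527.7, -235.7, 75.6]
eef_rot: [0.987, 0.159, 0.001, 0.0]
wrist_force: [-1.3, -1.2, 2.0]
gripper_width: -0.1
finger_force: 1.4
```

```bash
python3 - <<'E'
from h import *
im,d=get_image('side');w,_=get_image('wrist');s=env.read_state();print(s['tool_pos'],s['wrist_force'])
a=cv2.resize(im[150:250,350:450],(400,400));b=cv2.resize(w[80:380,150:550],(400,300));b=np.pad(b,((0,100),(0,0),(0,0)))
cv2.imwrite('pics/a2.png',np.hstack([a,b])[...,::-1])
E
```

```text
[ 527.57846572 -235.75363352   75.52091515] [-0.92861003 -0.98103543  1.8848612 ]
```

View pics/a2.png

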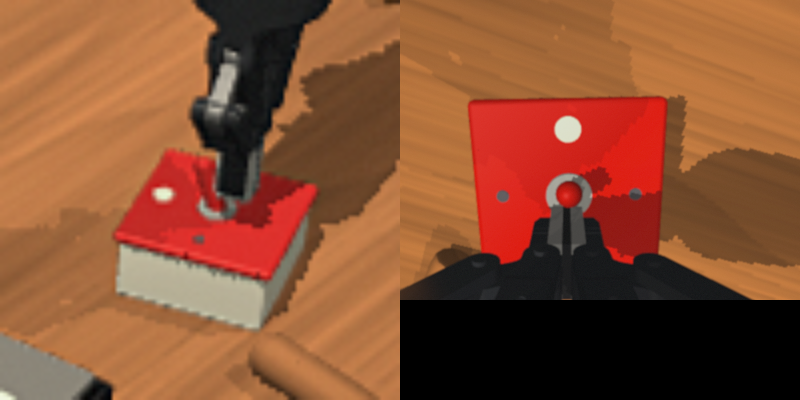

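The finger is behind the toggle, which is now about upright (ball over its ring at (568,193)). I push on until the force shows the end stop.

Request:
move_arm(series=[[4, 0, 0, 0], [3, 0, 0, 0], [0, 0, 0, 0]])

```text
time_s: 2.88
tool_pos: [529.6, -235.2, 74.9]
eef_rot: [0.987, 0.159, -0.004, -0.0]
wrist_force: [-9.1, -2.6, 7.5]
gripper_width: 0.2
finger_force: 5.9
```

Request:
move_arm(series=[[2, 0, 0, 0], [0, 0, 0, 0]])

```text
time_s: 3.05
tool_pos: [529.8, -235.2, 74.9]
eef_rot: [0.987, 0.158, -0.006, -0.0]
wrist_force: [-11.4, -1.8, 10.3]
gripper_width: 0.3
finger_force: 7.6
```

Request:
move_arm(series=[[2, 0, 0, 0], [0, 0, 0, 0]])

```text
time_s: 3.22
tool_pos: [530.0, -235.2, 74.8]
eef_rot: [0.987, 0.158, -0.008, -0.0]
wrist_force: [-14.4, -3.4, 12.6]
gripper_width: -0.1
finger_force: 9.4
```

Request:
move_arm(series=[[-11, 0, 0, 0], [-12, 0, 0, 0], [0, 0, 0, 0], [0, 0, 0, 0]])

```text
time_s: 3.55
tool_pos: [515.8, -239.1, 75.1]
eef_rot: [0.987, 0.159, 0.001, -0.0]
wrist_force: [-0.3, 0.1, -0.9]
gripper_width: -0.2
finger_force: 0.0
```

```bash
python3 - <<'E'
from h import *
im,d=get_image('side');w,_=get_image('wrist');s=env.read_state();print(s['tool_pos'],s['wrist_force'])
a=cv2.resize(im[150:250,350:450],(400,400));b=cv2.resize(w[80:380,150:550],(400,300));b=np.pad(b,((0,100),(0,0),(0,0)))
cv2.imwrite('pics/a3.png',np.hstack([a,b])[...,::-1])
for n in('top','side'):
    im,d=get_image(n);hsv=cv2.cvtColor(im,cv2.COLOR_RGB2HSV).astype(int);P=pts(d,get_calibration(n))
    red=((hsv[...,0]<8)|(hsv[...,0]>172))&(hsv[...,1]>130)&(abs(P[...,0]-540)<50)&(abs(P[...,1]+230)<40)&(P[...,2]>58)
    t=P[red];print(n,len(t));print(t[t[:,2].argsort()[-8:]].mean(0).round(1) if len(t) else '')
E
```

```text
[ 516.70617039 -238.55314321   75.26665992] [-0.34898331 -0.21009661 -0.28795714]
top 59
[ 538.6 -208.4  238.7]
side 46
[ 547.7 -225.7   75.7]
```

View pics/a3.png

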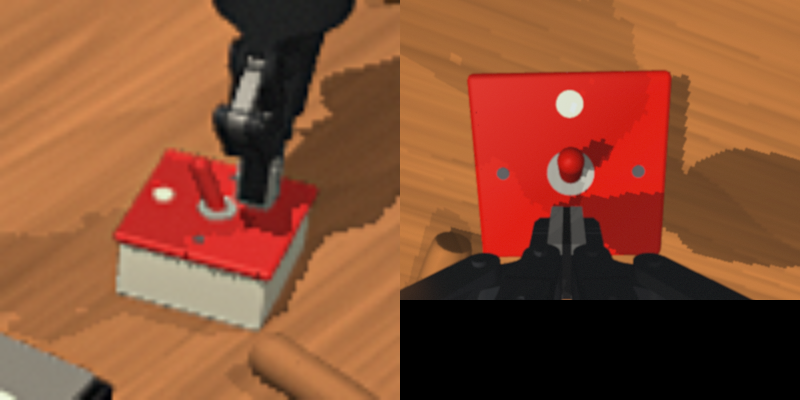

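The toggle now leans towards the dot, tip measured 12 mm to the OFF side at 76 mm, against about 10 mm ON side before. The end-stop force was felt too, so it is OFF. Next I lift and cross to the yellow lid.

Request:
move_arm(series=[[0, 0, -41, 0], [0, 0, -41, 0], [0, 0, -41, 0], [13, -36.5, 0, 0], [13, -36.5, 0, 0]])

```text
time_s: 4.17
tool_pos: [519.8, -164.7, 202.0]
eef_rot: [0.988, 0.156, 0.004, 0.002]
wrist_force: [0.2, 1.8, -1.9]
gripper_width: 0.3
finger_force: 0.0
```

Request:
move_arm(series=[[13, -36.5, 0, 0], [13, -36.5, 0, 0], [13, -36.5, 0, 0], [13, -36.5, 0, 0], [13, -36.5, 0, 0]])

```text
time_s: 4.58
tool_pos: [521.6, 34.2, 198.6]
eef_rot: [0.987, 0.16, 0.001, -0.0]
wrist_force: [1.1, -0.6, 0.3]
gripper_width: -0.1
finger_force: 0.0
```

Request:
move_arm(series=[[13, -36.5, 0, 0], [13, -36.5, 0, 0], [13, -36.5, 0, 0], [13, -36.5, 0, 0], [13, -36.5, 0, 0]])

```text
time_s: 5.0
tool_pos: [525.6, 228.0, 198.5]
eef_rot: [0.987, 0.16, 0.0, -0.0]
wrist_force: [0.4, -0.7, -0.2]
gripper_width: 0.4
finger_force: 0.0
```

Request:
move_arm(series=[[13, -36.5, 0, 0], [0, 0, 30, 0], [0, 0, 30, 0], [0, 0, 0, 0], [0, 0, 0, 0]])

```text
time_s: 5.42
tool_pos: [525.4, 263.4, 136.6]
eef_rot: [0.987, 0.159, -0.002, 0.001]
wrist_force: [0.0, -0.3, 0.4]
gripper_width: 0.1
finger_force: 0.0
```

```bash
python3 - <<'E'
from h import *
w,_=get_image('wrist');im,_=get_image('side');s=env.read_state();p=np.array(s['tool_pos']);print(p,s['wrist_force'],s['eef_rot'])
x,y,z,q=s['eef_rot'];a=2*np.arctan2(y,x);D=np.array([528.5,266.1])-p[:2]
print('tool dx,dy',D@[np.cos(a),np.sin(a)],D@[np.sin(a),-np.cos(a)])
cv2.imwrite('pics/a4.png',np.hstack([cv2.resize(w,(400,300)),cv2.resize(im[200:400,120:387],(400,300))])[...,::-1])
E
```

```text
[527.77584471 264.24544784 139.85644708] [ 0.7966103   0.50734253 -0.15784583] [ 9.87311652e-01  1.58788963e-01  1.24427634e-03 -4.68781872e-04]
tool dx,dy 1.269130480610766 -1.533972758184019
```

View pics/a4.png

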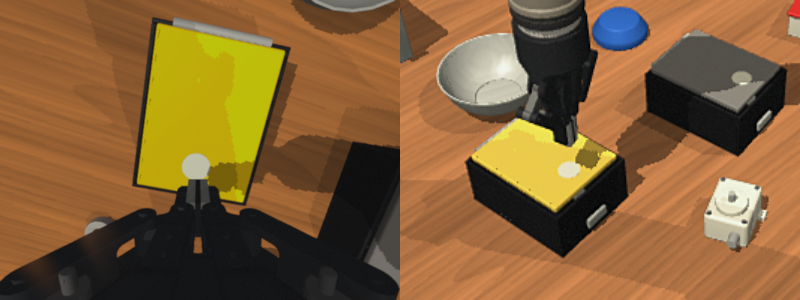

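The fingers stand over the white pad: wrist view has it at (196,165), just past the fingertips, as the slanted view should show from above. I descend and press.

Request:
move_arm(series=[[1, -1.5, 20, 0], [0, 0, 18, 0], [0, 0, 0, 0], [0, 0, 0, 0]])

```text
time_s: 5.85
tool_pos: [527.7, 265.4, 101.5]
eef_rot: [0.987, 0.159, 0.001, -0.0]
wrist_force: [-1.4, -0.2, 0.7]
gripper_width: -0.1
finger_force: 0.0
```

Request:
move_arm(series=[[0, 0, 5, 0], [0, 0, 4, 0], [0, 0, 2, 0], [0, 0, 0, 0]])

```text
time_s: 6.18
tool_pos: [528.4, 266.3, 90.8]
eef_rot: [0.987, 0.159, 0.002, -0.0]
wrist_force: [-0.3, -0.2, 3.7]
gripper_width: -0.2
finger_force: 1.8
```

Request:
move_arm(series=[[0, 0, 2, 0], [0, 0, 2, 0], [0, 0, 0, 0]])

```text
time_s: 6.43
tool_pos: [528.3, 266.2, 86.9]
eef_rot: [0.987, 0.159, 0.002, -0.0]
wrist_force: [0.0, -0.5, 5.4]
gripper_width: -0.1
finger_force: 2.7
```

Request:
move_arm(series=[[0, 0, 1.5, 0], [0, 0, 0, 0], [0, 0, 0, 0]])

```text
time_s: 6.68
tool_pos: [528.3, 266.4, 86.6]
eef_rot: [0.987, 0.159, 0.002, -0.0]
wrist_force: [-1.5, -0.8, 9.9]
gripper_width: 0.1
finger_force: 5.4
```

The force rose with almost no travel, so the lid is at its lower stop and past the catch point. I lift away.

Request:
move_arm(series=[[0, 0, -10, 0], [0, 0, -25, 0], [0, 0, -40, 0], [0, 0, -40, 0], [0, 0, -40, 0]])

```text
time_s: 7.1
tool_pos: [526.2, 265.4, 240.3]
eef_rot: [0.987, 0.159, -0.001, 0.0]
wrist_force: [1.5, 0.5, -0.4]
gripper_width: -0.3
finger_force: 0.0
```

Request:
move_arm(series=[[-40, 0, 0, 0], [-40, 0, 0, 0], [0, 0, 0, 0], [0, 0, 0, 0], [0, 0, 0, 0]])

```text
time_s: 7.52
tool_pos: [451.2, 240.4, 239.1]
eef_rot: [0.987, 0.159, 0.0, 0.0]
wrist_force: [-0.0, 0.6, 0.7]
gripper_width: 0.1
finger_force: 0.0
```

```bash
python3 - <<'E'
from h import *
im,d=get_image('side');s=env.read_state();print(s['tool_pos'],s['wrist_force'],s['time_s'])
cv2.imwrite('pics/a5.png',im[...,::-1])
P=pts(d,get_calibration('side'));hsv=cv2.cvtColor(im,cv2.COLOR_RGB2HSV).astype(int)
y=(hsv[...,0]>20)&(hsv[...,0]<35)&(hsv[...,1]>130)&(abs(P[...,0]-570)<90)&(abs(P[...,1]-270)<70)
print(np.percentile(P[y],[2,98],0).round())
r=((hsv[...,0]<8)|(hsv[...,0]>172))&(hsv[...,1]>130)&(abs(P[...,0]-540)<50)&(abs(P[...,1]+230)<40)&(P[...,2]>58)
t=P[r];print(len(t),t[t[:,2].argsort()[-8:]].mean(0).round(1))
E
```

```text
[452.01480306 240.60104798 239.21889596] [ 0.1910834  -0.0270753  -0.26469213] 7.5667
[[512. 222.  25.]
 [638. 328. 136.]]
40 [ 547.7 -225.3   76.2]
```

View pics/a5.png

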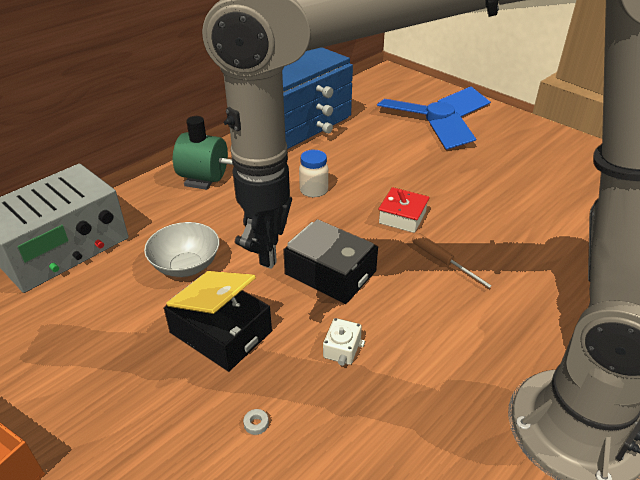

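The yellow lid stands ajar near (210,290) with its front edge about 136 mm up. The grey lid is shut, the toggle is OFF at (400,195), nothing else has moved, and the arm is clear.

```bash
python3 -c "
from cell import env
print(env.finish_job())"
```

```text
the job is handed in; nothing more can be done
None
```

The job is handed in: the toggle was pushed fully OFF first, then the yellow lid was released and left ajar on its spring, with the grey lid shut and nothing else moved; no verdict was returned.

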